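# Set the bevel-grinding slide to the red pointer and hold its index plunger out

### The arm

A 7-joint arm with a two-finger parallel gripper is mounted at the origin on the work surface. World frame = base frame: x ahead of the robot, y to its left, z up, the work surface at z = 0. Lengths are in mm, angles in rad, forces in N, time in s.
With the tool pointing down it reaches from about 400 to 850 mm from the base axis. Payload 4.5 kg.
Tool frame: the origin (TCP) lies on the centre line of the jaws, within the pads' length; the fingertips stand 14 mm ahead of it and the grasp point (between the pads) lies 5 mm behind it; z points along the fingers, y is the direction in which the jaws open and shut (so a half turn about z gives the same grasp; the last joint's range is limited). The gripper opens to 88 mm and grips with 3 to 60 N. Pads are 18 mm wide; open, the fingers measure 123 mm over their backs; the gripper's body (75 mm by 187 mm) begins 45 mm behind the grasp point.
Start: joints at [-1.212, 0.689, -0.195, 1.565, 0.157, 0.902, -0.215], TCP at [199.43, 592.351, 252.743] pointing down, gripper open.
Joint ranges: [-3.01, 3.01], [-0.46, 2.08], [-1.47, 1.51], [0.13, 2.56], [-1, 4.14], [0.04, 2.09], [-2.66, 2.66]. Speed limits (rad/s): [2.57, 2.57, 3.14, 3.14, 3.14, 3.14, 3.14].

### API

Orientations are given as a rotation vector (axis times angle).
In Python, from rig import sensors, optics, order gives the robot as it stands.
- The arm moves only by the shell command python3 -m handwheel 'ROWS' [FORCE]. ROWS is JSON, a list that holds one entry, the list of rows, each a list of 7 numbers: the shift along the tool's x, y, z in m, then the turn, a rotation vector about the tool's x, y, z in degrees, then the closure in counts, from 0 (fully open) to 255 (shut). A call has 1 to 20 rows; each row shifts and turns the commanded pose from where the row before left it, along the tool's axes as they then stand; what a row does not reach is not made up. A row lasts 1/10 s, in which the tool goes at most 50 mm and 8.59 degrees, less where a joint would pass 70% of its speed; a pose out of reach is approached as far as the arm can. A call is refused whole if a number of a shift passes 0.05 or a number of a turn 8.59, either way. A call with a gripper value outside its range is refused whole. The fingers move at their own pace and stop on an object; FORCE is the grip in N (left out, the last holds). Time passes only in rows, so rows that do not move let the fingers close. It gives the time, the measured TCP pose, the force and the opening at its end, in the units of the state.
- sensors.read_state(): the state, without advancing time (a new reading comes with each control period).
- optics.capture(name): name is "side" or "top"; returns a dict with "image" (384x512x3 uint8, red, green, blue), "fx", "fy", "cx", "cy" (pixels), "k1" (the pictures are not rectified: a ray, as slopes to the right and down, at radius r is drawn at 1 + k1 r^2 times it, then the intrinsics apply), "position" and "rotation" of the camera in the world. Camera axes: x right, y up, looking along -z (the intrinsics and any distortion apply to the point x, -y, -z); pixel columns grow to the right and rows downward; lengths in mm; the calibration is good to about 2 mm. A picture is of the moment at which its call begins. There is no depth.
- order.close_job(): hands the job in, once; it reports no verdict.
The state is a dict: "clock": time; "joints": joint angles; "dq": joint speeds; "tau": joint torques, N m; "eef_pos": TCP position; "orientation": TCP orientation; "contact_force": force on the tool from outside, world axes, zero at the start; "moment": the same for the moment, N m; "finger_gap": opening from 0.0 (shut) to 1.0 (fully open).
Only numpy, scipy, OpenCV 4.12 (cv2) and the standard library are available. Lean on these libraries where they do the work, as an engineer would, in place of code of your own. Each camera call takes 0.05 s, during which the arm holds its last target.

### The job

On the bevel-grinding slide, swing the orange clamp lever open, slide the carriage until its brass finger lines up with the red pointer (not the blue one), and swing the lever right home again to lock the carriage there. Only once it is locked, pull the green index plunger fully up out of its hole and keep holding it up, without turning the swivel table and without disturbing the loose things on the bench. Finish while still holding the plunger fully up, so that I can swing the table to its next angle myself.

Things in the scene. Friction and masses are not known exactly. Their poses are not given: they have to be found in the camera images.
- slide_base: Fixed grey base plate of the bevel-grinding slide, 220 (x) x 480 (y) x 20 mm, origin at the centre of its underside on the bench. It may be turned a little on the bench. Its own y axis is the direction of the two steel guide rails on which the carriage runs; its +x side (away from the robot) carries a graduated aluminium scale strip. All directions named below are those of this base.
- carriage (a joint): Position of the aluminium carriage (170 x 200 mm plate, top 56 mm above the bench) along the base's +y, in m; 0 in the middle, stops at -0.11 and +0.11. When unclamped it slides with about 6 N and stays where it is left. The clamp holds it against 60 N or more.
- push_ball (a point): Centre of the black push ball of 30 mm diameter, 108 mm above the bench, on a 10 mm stem fixed upright on the carriage's near right corner: take hold of it to slide the carriage. It stands 165 mm to the base's -y side of the clamp pivot. Free space of 55 mm or more all round it.
- carriage_line (a point): Tip of the brass finger (3 mm wide) that hangs from the middle of the carriage's far (+x) edge over the scale, 25 mm above the bench.
- red_pointer (a point): Tip of the red setting pointer (3 mm wide nose of a red clip of 18 mm width, clipped on the scale strip), 25 mm above the bench, its axes parallel to the base's. The carriage is set when the brass finger's tip is abreast of this point, that is at the same place along the base's y. The pointer is fixed and lies 35 to 105 mm to one side or the other of the finger at the start.
- blue_pointer (a point): The same, of the blue setting pointer, which is for another job.
- clamp_lever (a joint): Angle of the orange clamp lever about its upright pivot, in rad: 0 fully home (locked, lever pointing along the base's +y), growing anticlockwise seen from above as it opens, to 1.3 (stop; it then points nearly to the base's -x). It starts at 0 to 0.08. The carriage comes free beyond about 0.5. The lever is stiff (3 to 5 N at its tip) and stays where it is left.
- clamp_pivot (a point): Point on the upright axis of the clamp lever at the height of the lever's ball end (108 mm above the bench), on the carriage's near left corner; it moves with the carriage.
- lever_tip (a point): Centre of the ball end (20 mm diameter) of the orange clamp lever, 65 mm from the pivot axis, 108 mm above the bench; the handle (12 mm thick) slopes down from it to the hub. Nothing stands higher than 131 mm above the bench within reach of the lever.
- index_plunger (a joint): Lift of the sprung index plunger in m: 0 with its 8 mm steel pin seated 12 mm deep in a rim hole of the swivel table; the pin leaves the hole at 0.012; 0.016 is fully up (stop). The spring pulls it down with 6 N at 0 and 12 N at 0.016, and drives it home if let go.
- plunger_knob (a point): Middle of the upright gripping rim (11 mm high) of the plunger's green mushroom knob: 28 mm diameter, 19 mm high, narrower below; this point is 122.5 mm above the bench when the pin is seated. Below it: a 16 mm sleeve, then a bracket arm 26 mm wide (y), top 28 mm below this point, running to -x; closing the fingers along the base's y leaves most room. It is pulled straight up.
- swivel (a joint): Angle of the round steel swivel table (130 mm diameter, top 78 mm above the bench, with 12 index holes round its rim and a clamped knife blank, nothing on it above 105 mm) on the carriage, in rad; starts at 0. While the pin is in its hole it is locked within about 0.02; with the pin out it turns stiffly (0.3 N m).
- handle_blank_a_mid (a point): Loose bystander: pale wooden knife handle blank lying on the bench, 125 x 30 x 24 mm; centre.
- handle_blank_b_mid (a point): Loose bystander: pale wooden knife handle blank, 115 x 28 x 22 mm; centre.
- felt_wheel_mid (a point): Loose bystander: felt polishing wheel lying flat, 100 mm diameter, 22 mm high; centre.
- paste_tin_mid (a point): Loose bystander: round tin with yellow lid, 75 mm diameter, 34 mm high; centre.

How it is judged (in metres and radians):
On the way, in this order (a step that is already met when the one before it is completed fails the run):
1. the clamp lever is swung open (beyond 0.6 rad), freeing the carriage (value of joint clamp_lever above 0.6 rad), for 0.1 s.
2. the carriage's finger stands at the red pointer (within 4 mm) (y of carriage_line in the frame of red_pointer between -0.004 and 0.004 m), for 0.2 s.
3. the lever is home again (below 0.15 rad) with the finger still at the red pointer (all of step 2 and value of joint clamp_lever below 0.15 rad), for 0.2 s.
At the end, for the whole second after the job is handed in: The robot's fingers hold the index plunger up by at least 13.5 of its 16 mm (pin clear of its hole); the clamp lever is home (below 0.15 rad), the carriage's finger is within 4 mm of the red pointer along the rails, and the swivel table is within 0.06 rad of where it was (all of step 3 and value of joint index_plunger above 0.0135 m and contact force between the fingers and index_plunger above 2 N and value of joint swivel between -0.06 and 0.06 rad); the arm keeps its last pose, push and grip.
It fails at once if the plunger is pulled (more than 4 mm) while the carriage is not locked (lever beyond 0.3 rad) (value of joint index_plunger above 0.004 m and value of joint clamp_lever above 0.3 rad).
It fails at once if a loose thing on the bench is moved by more than 30 mm (distance of any of handle_blank_a_mid, handle_blank_b_mid, felt_wheel_mid, paste_tin_mid from where it was at the start of the episode above 0.03 m).
It also fails if it takes over 72 s, if anything falls off the work surface, if the arm or the gripper's body presses on something with over 40 N, if the wrist force passes 120 N, or if a joint passes its speed limit or range.

## Working session

There is one attempt and no reset: what is moved stays moved. The work goes in short steps, Python scripts to look and compute and a shell command to move; the robot and the scene stay as the last step left them, time stands still between calls to the robot, and variables do not carry over. Pictures are saved under pics/ and viewed, and the job is handed in when it is done.

```bash
ls; mkdir -p pics; python3 - <<'E'
from rig import sensors, optics
import cv2
print(sensors.read_state())
for n in("side","top"):
    c=optics.capture(n); im=c.pop("image"); print(n,c)
    cv2.imwrite(f"pics/{n}0.png",cv2.resize(im[:,:,::-1],(800,600),interpolation=cv2.INTER_CUBIC))
    cv2.imwrite(f"pics/{n}0_raw.png",im[:,:,::-1])
E
```

```text
pics
{'clock': 0.0, 'joints': array([-1.21223071,  0.68998272, -0.19450727,  1.56633781,  0.15733481,
        0.90250032, -0.21510843]), 'dq': array([-1.04829090e-03,  9.41146362e-04,  5.70661721e-04, -7.28123512e-05,
        1.75518565e-04, -1.35504088e-03, -7.16110796e-04]), 'tau': array([ 5.08777539e-04, -5.27569342e+01, -1.26703765e+00, -1.53418225e+01,
       -5.26970357e-02,  6.67499233e-03,  1.79862859e-04]), 'eef_pos': array([199.29329431, 591.73675726, 251.91229613]), 'orientation': array([-5.07737961e-01, -3.10015547e+00,  2.87209400e-03]), 'contact_force': array([ 0.28915341,  0.11300293, -0.71398493]), 'moment': array([ 0.00436712, -0.06608408, -0.02916945]), 'finger_gap': 0.9999194182194683}
side {'fx': 369.5811643859968, 'fy': 369.5811643859968, 'cx': 253.52863321615084, 'cy': 189.34429504402905, 'k1': -0.07508655806499155, 'position': array([443.57015567, 727.97891985, 897.20573348]), 'rotation': array([ 0.11731502, -1.10431188, -2.77278251])}
top {'fx': 415.9735699997949, 'fy': 415.9735699997949, 'cx': 259.0494272581787, 'cy': 199.3560447460598, 'k1': -0.13652179215832408, 'position': array([ 467.86614431,    7.69081507, 1463.2772792 ]), 'rotation': array([ 0.0662523 , -0.05648606, -1.58672192])}
```

View pics/side0.png

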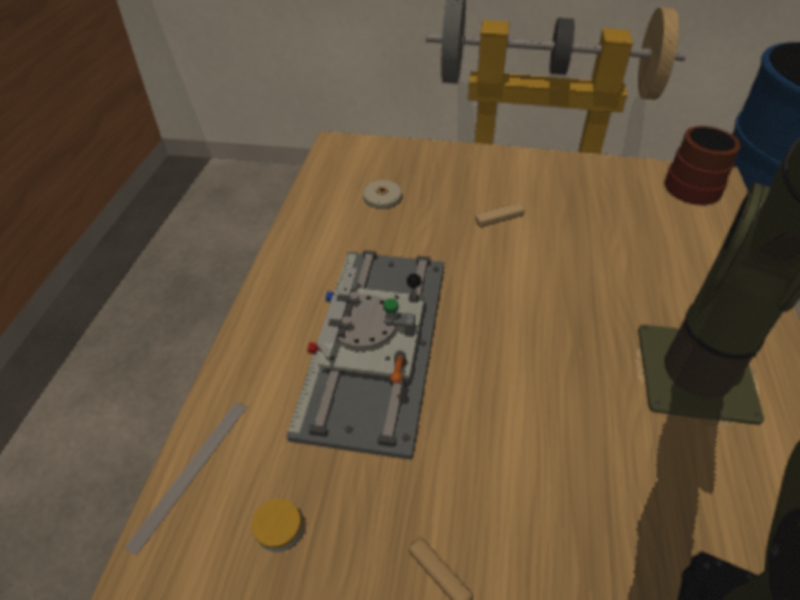

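View pics/top0.png

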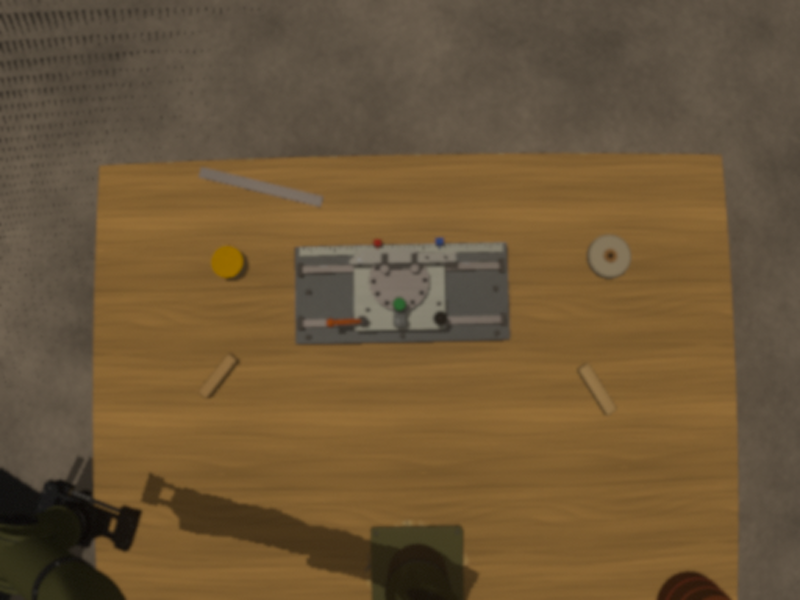

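The scene is clear in both views, with the slide in the centre. Next I'll crop in closer.

```bash
python3 - <<'E'
import cv2
a=cv2.imread("pics/top0_raw.png")[148:226,182:334]
cv2.imwrite("pics/topc.png",cv2.resize(a,None,fx=5,fy=5,interpolation=cv2.INTER_CUBIC))
a=cv2.imread("pics/side0_raw.png")[155:295,180:290]
cv2.imwrite("pics/sidec.png",cv2.resize(a,None,fx=4,fy=4,interpolation=cv2.INTER_CUBIC))
E
```

```text
(no output)
```

View pics/topc.png

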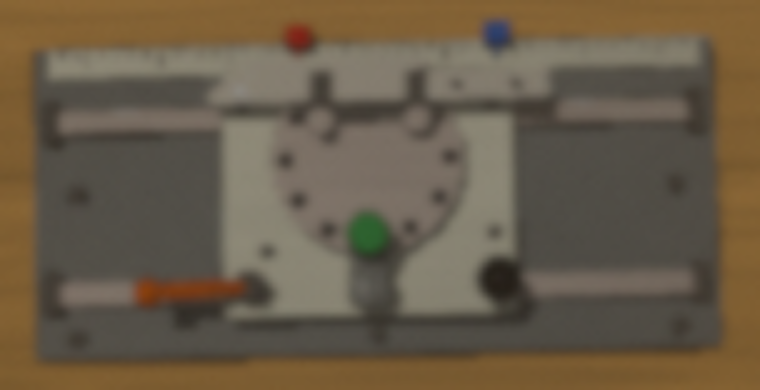

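View pics/sidec.png

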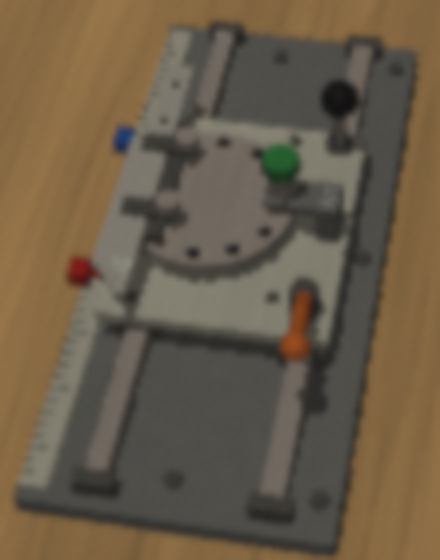

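Top crop: red pointer at (298,38), blue at (497,33), knob at (368,232), ball at (500,278), lever tip near (148,291), and carriage plate edges at x≈222 and x≈515. The brass finger is hidden under the blank, so I'll get it from the carriage edges, ball and pivot.

```bash
cat > h.py <<'E'
import numpy as np, cv2
from scipy.spatial.transform import Rotation as R
from scipy.optimize import brentq
from rig import optics, sensors
def ray(c,u,v):
    x=(u-c["cx"])/c["fx"]; y=(v-c["cy"])/c["fy"]
    K=np.array([[c["fx"],0,c["cx"]],[0,c["fy"],c["cy"]],[0,0,1]])
    p=cv2.undistortPointsIter(np.array([[[u,v]]],float),K,np.array([c["k1"],0,0,0,0.]),None,None,(3,50,1e-10))[0,0]
    d=R.from_rotvec(c["rotation"]).apply([p[0],-p[1],-1]); return c["position"],d/np.linalg.norm(d)
def plane(c,u,v,z):
    o,d=ray(c,u,v); return o+d*(z-o[2])/d[2]
def tri(c1,p1,c2,p2):
    o1,d1=ray(c1,*p1);o2,d2=ray(c2,*p2)
    s=np.linalg.lstsq(np.c_[d1,-d2],o2-o1,rcond=None)[0]
    a=o1+d1*s[0];b=o2+d2*s[1]; return (a+b)/2,np.linalg.norm(a-b)
def cen(im,name,box=None):
    hsv=cv2.cvtColor(im,cv2.COLOR_RGB2HSV).astype(int);h,s,v=hsv[...,0],hsv[...,1],hsv[...,2]
    m={"red":((h<5)|(h>172))&(s>150),"blue":(h>105)&(h<130)&(s>110),"green":(h>45)&(h<80)&(s>100),"orange":(h>4)&(h<13)&(s>190),"black":v<38}[name]
    mm=np.zeros_like(m); x0,x1,y0,y1=box; mm[y0:y1,x0:x1]=m[y0:y1,x0:x1]
    ys,xs=np.nonzero(mm); return (xs.mean(),ys.mean(),len(xs),xs.min(),xs.max(),ys.min(),ys.max()) if len(xs) else None
E
python3 - <<'E'
from h import *
np.set_printoptions(precision=1,suppress=True)
t=optics.capture("top");s=optics.capture("side")
T=lambda x,y:((x+.5)/5-.5+182,(y+.5)/5-.5+148)
S=lambda x,y:((x+.5)/4-.5+180,(y+.5)/4-.5+155)
for n in("red","blue","green","orange","black"):
    a=cen(t["image"],n,(182,334,148,226));b=cen(s["image"],n,(180,290,155,295))
    print(n,np.array(a),np.array(b), *(tri(t,a[:2],s,b[:2]) if a and b else ()))
print("base corners z20")
for p in((35,50),(712,40),(720,348),(38,360)): print(plane(t,*T(*p),20))
for p in((170,28),(415,50),(335,540),(18,495)): print(plane(s,*S(*p),20))
print("plate edges z56, near corners");
for p in((222,120),(226,315),(515,118),(518,312)): print(plane(t,*T(*p),56))
for p in((222,120),(226,315),(515,118),(518,312)): print(plane(t,*T(*p),44))
print("pivot",plane(t,*T(258,290),85),"ball",plane(t,*T(500,278),108),"tip",plane(t,*T(148,291),108),plane(s,*S(338,99),108),plane(s,*S(294,345),108))
for z in(20,25,35): print("red",plane(t,*T(298,38),z),plane(s,*S(78,270),z))
E
```

```text
red [241.2 155.3   6.  240.  242.  154.  156. ] [199.9 222.2  24.  198.  203.  220.  225. ] [735.5  75.7  26.3] 0.675808469338699
blue [281.  154.3   7.  280.  282.  153.  155. ] [210.3 189.2  10.  209.  212.  188.  191. ] [738.1 -63.7  25.1] 1.4883155699233361
green [255.2 194.6  43.  252.  258.  191.  198. ] [249.6 195.3  54.  246.  253.  192.  199. ] [589.1  27.4 119.2] 0.708507234975795
orange [219.8 200.6  41.  210.  243.  154.  207. ] [253.9 236.9  43.  251.  256.  229.  243. ] [565.4 145.2  85.3] 16.39164276460508
black [281.7 203.7   3.  280.  283.  203.  205. ] [264.3 180.6  53.  259.  268.  176.  245. ] [559.6 -58.8  97.9] 0.9618214359690767
base corners z20
[732.8 262.   20. ]
[ 731.4 -215.6   20. ]
[ 514.5 -214.7   20. ]
[514.1 260.3  20. ]
[ 733.  -205.7   20. ]
[ 516.2 -211.    20. ]
[512.6 261.8  20. ]
[727.7 264.4  20. ]
plate edges z56, near corners
[675.  126.9  56. ]
[541.5 125.5  56. ]
[672.8 -73.3  56. ]
[540.2 -72.5  56. ]
[676.7 127.9  44. ]
[542.1 126.5  44. ]
[674.5 -74.   44. ]
[540.8 -73.1  44. ]
pivot [556.3 101.6  85. ] ball [560.  -58.2 108. ] tip [555.3 172.2 108. ] [560.  -53.9 108. ] [553.7 174.4 108. ]
red [737.5  75.9  20. ] [739.6  71.   20. ]
red [736.6  75.7  25. ] [737.9  74.7  25. ]
red [734.7  75.2  35. ] [734.6  82.2  35. ]
```

```bash
python3 -m handwheel '[[[0,0,0,0,0,-6,255],[0,0,0,0,0,-6,255],[0,0,0,0,0,-6.4,255],[0,0,0,0,0,0,255]]]' 20; python3 - <<'E'
from h import *
np.set_printoptions(precision=2,suppress=True)
print(R.from_rotvec(sensors.read_state()["orientation"]).as_matrix())
t=cv2.imread("pics/top0_raw.png").astype(float)
c=optics.capture("top")
g=t.sum(2)/3
# plate edges per row, subpixel via gradient peak centroid
def edge(r,x0,x1,sg):
    d=np.diff(g[r,x0:x1+1])*sg; d[d<0.35*d.max()]=0; return x0+.5+(d*np.arange(len(d))).sum()/d.sum()
for r in range(176,211,3):
    l=edge(r,220,233,1); rr=edge(r,279,292,-1)
    print(r,round(l,2),round(rr,2),plane(c,l,r,56)[:2],plane(c,rr,r,56)[:2])
for n,ch,x0 in(("red",(2,1),234),("blue",(0,2),274)):
    p=t[148:161,x0:x0+14]; w=p[...,ch[0]]-p[...,ch[1]]-10; 
    if n=="blue": w=p[...,0]-p[...,2]+0
    w[w<15]=0
    u=x0+(w.sum(0)*np.arange(14)).sum()/w.sum(); v=148+(w.sum(1)*np.arange(13)).sum()/w.sum(); print(n,u,v,plane(c,u,v,27))
E
```

```text
clock: 0.6
eef_pos: [199.5, 592.1, 252.5]
orientation: [-0.005, -3.141, 0.001]
contact_force: [0.0, -1.0, -0.1]
finger_gap: 0.663
[[-1.  0. -0.]
 [ 0.  1. -0.]
 [ 0. -0. -1.]]
176 226.0 284.01 [659.79 127.02] [656.3  -70.92]
179 226.01 284.04 [649.46 127.08] [645.99 -70.78]
182 226.04 284.06 [639.15 127.07] [635.7  -70.64]
185 226.07 284.31 [628.86 127.07] [625.41 -71.24]
188 226.04 284.31 [618.58 127.29] [615.14 -71.02]
191 225.99 284.41 [608.32 127.56] [604.89 -71.16]
194 225.97 283.11 [598.07 127.74] [594.72 -66.53]
197 225.99 284.48 [587.83 127.75] [584.42 -70.95]
200 226.08 279.78 [577.59 127.56] [574.48 -54.77]
203 227.68 282.87 [567.28 122.21] [564.1  -65.05]
206 224.5 279.5 [557.26 133.15] [554.11 -53.42]
209 226.92 280.37 [546.93 125.03] [543.87 -56.17]
red 240.65239228125827 152.53740417657943 [745.69  77.38  27.  ]
blue 280.7477954144621 154.320987654321 [736.86 -62.84  27.  ]
```

```bash
python3 -m handwheel '[[[-0.0325,-0.0356,0.006,0,0,0,255],[-0.0325,-0.0356,0.006,0,0,0,255],[-0.0325,-0.0356,0.006,0,0,0,255],[-0.0325,-0.0356,0.006,0,0,0,255],[-0.0325,-0.0356,0.006,0,0,0,255],[-0.0325,-0.0356,0.006,0,0,0,255],[-0.0325,-0.0356,0.006,0,0,0,255],[-0.0325,-0.0356,0.006,0,0,0,255],[-0.0325,-0.0356,0.006,0,0,0,255],[-0.0325,-0.0356,0.006,0,0,0,255],[-0.0325,-0.0356,0.006,0,0,0,255],[-0.0325,-0.0356,0.006,0,0,0,255],[0,0,0,0,0,0,255],[0,0,0,0,0,0,255],[0,0,0,0,0,0,255]]]'
python3 - <<'E'
from h import *
s=sensors.read_state();print(s["eef_pos"],s["orientation"])
for n,b in(("top",(182,334,130,226)),("side",(150,300,130,295))):
    im=optics.capture(n)["image"][b[2]:b[3],b[0]:b[1]]
    cv2.imwrite(f"pics/{n}1.png",cv2.resize(im[:,:,::-1],None,fx=3.6,fy=3.6,interpolation=cv2.INTER_CUBIC))
E
```

```text
clock: 2.15
eef_pos: [586.9, 165.5, 180.8]
orientation: [-0.004, -3.141, -0.002]
contact_force: [-0.5, 0.4, 0.8]
finger_gap: 0.004
[586.94637212 165.47739146 180.82441568] [-4.36106499e-03 -3.14090182e+00 -2.14253602e-03]
```

View pics/side1.png

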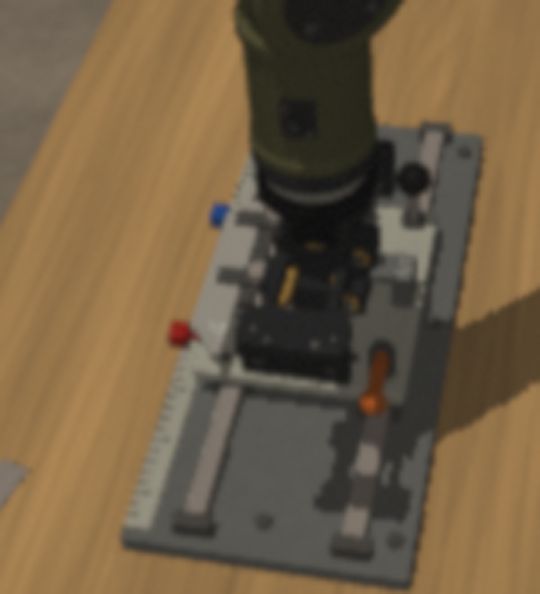

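View pics/top1.png

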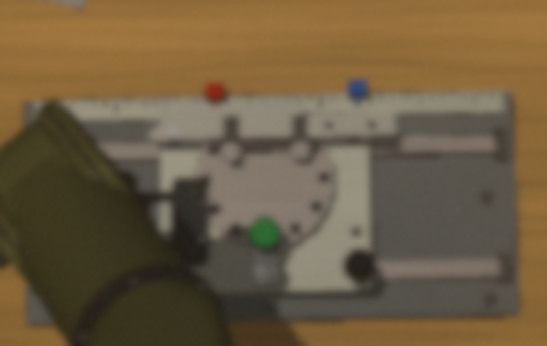

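Both views show the tool above the lever with space to its +x side, and the lever tip is at (372,403) in the side crop. Next I go down and push toward -x.

```bash
python3 -m handwheel '[[[0,0,0.035,0,0,0,255],[0,0,0.025,0,0,0,255],[0,0,0.011,0,0,0,255],[0,0,0,0,0,0,255],[0.006,0,0,0,0,0,255],[0.006,0,0,0,0,0,255],[0.005,0,0,0,0,0,255],[0.005,0,0,0,0,0,255]]]'
python3 -m handwheel '[[[0.006,0,0,0,0,0,255],[0.006,0,0,0,0,0,255],[0.006,0,0,0,0,0,255],[0.006,0,0,0,0,0,255],[0.006,0,0,0,0,0,255],[0.006,-0.001,0,0,0,0,255],[0.006,-0.002,0,0,0,0,255]]]'
python3 - <<'E'
from h import *
for n,b in(("top",(182,334,130,226)),("side",(150,300,130,295))):
    im=optics.capture(n)["image"][b[2]:b[3],b[0]:b[1]]
    cv2.imwrite(f"pics/{n}2.png",cv2.resize(im[:,:,::-1],None,fx=3.6,fy=3.6,interpolation=cv2.INTER_CUBIC))
E
```

```text
clock: 3.05
eef_pos: [567.2, 164.5, 111.0]
orientation: [0.006, 3.137, 0.003]
contact_force: [3.3, 0.7, 0.1]
finger_gap: 0.008
clock: 3.75
eef_pos: [526.4, 161.0, 110.7]
orientation: [0.006, 3.136, 0.002]
contact_force: [8.8, -3.8, -1.5]
finger_gap: 0.005
```

View pics/side2.png

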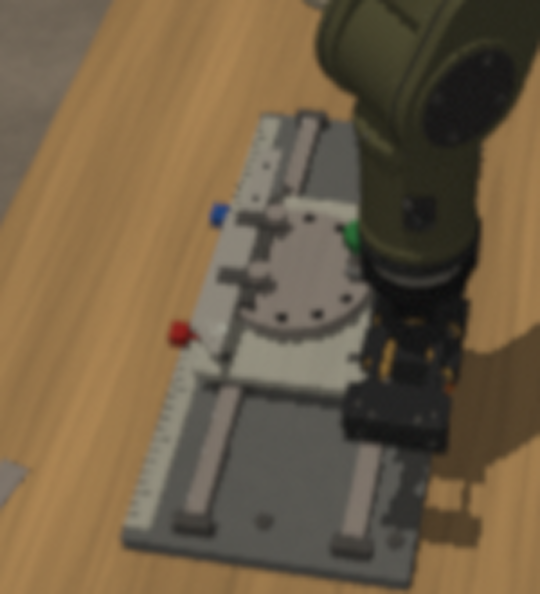

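```bash
python3 -m handwheel '[[[-0.012,0,0,0,0,0,255],[0,0,-0.035,0,0,0,255],[0,0,-0.035,0,0,0,255],[-0.005,-0.044,0,0,0,0,80],[-0.005,-0.044,0,0,0,0,80],[-0.005,-0.044,0,0,0,0,80],[-0.005,-0.044,0,0,0,0,80],[-0.002,-0.043,0,0,0,0,80],[0,0,0,0,0,0,80],[0,0,0,0,0,0,80]]]'
python3 - <<'E'
from h import *
for n,b in(("top",(182,334,130,226)),("side",(150,300,130,295))):
    c=optics.capture(n); cv2.imwrite(f"pics/{n}3_raw.png",c["image"][:,:,::-1]); im=c["image"][b[2]:b[3],b[0]:b[1]]
    cv2.imwrite(f"pics/{n}3.png",cv2.resize(im[:,:,::-1],None,fx=3.6,fy=3.6,interpolation=cv2.INTER_CUBIC))
E
```

```text
clock: 4.85
eef_pos: [555.9, -59.3, 179.5]
orientation: [-0.01, -3.14, 0.0]
contact_force: [0.8, 1.1, -0.2]
finger_gap: 0.617
```

View pics/side3.png

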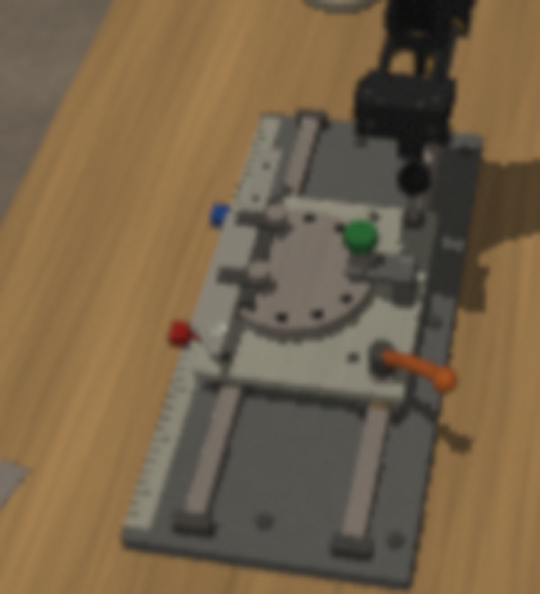

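View pics/top3.png

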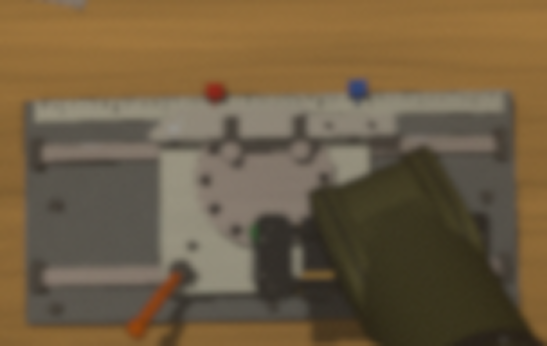

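The lever is open at about 0.9 rad, with its tip at (443,378) in the side crop, and the carriage hasn't moved. Next I take the push ball.

```bash
python3 -m handwheel '[[[-0.004,0,0.036,0,0,0,80],[0,0,0.025,0,0,0,80],[0,0,0.015,0,0,0,80],[0,0,0,0,0,0,80],[0,0,0,0,0,0,255],[0,0,0,0,0,0,255],[0,0,0,0,0,0,255],[0,0,0,0,0,0,255],[0,0,0,0,0,0,255]]]' 20
python3 - <<'E'
from rig import sensors
s=sensors.read_state();print(s["eef_pos"],s["contact_force"],s["finger_gap"]*88)
E
```

```text
clock: 5.85
eef_pos: [561.6, -56.8, 104.4]
orientation: [0.004, 3.14, 0.003]
contact_force: [-0.9, 2.7, 3.3]
finger_gap: 0.32
[561.62830153 -56.81387347 104.44206075] [-0.91374593  2.65308793  3.32946702] 28.12215913233672
```

```bash
python3 -m handwheel '[[[0,0.006,0,0,0,0,255],[0,0.006,0,0,0,0,255],[0,0.006,0,0,0,0,255],[0,0.006,0,0,0,0,255],[0,0.006,0,0,0,0,255],[0,0.006,0,0,0,0,255],[0,0.006,0,0,0,0,255],[0,0.005,0,0,0,0,255],[0,0.002,0,0,0,0,255],[0,0,0,0,0,0,255],[0,0,0,0,0,0,255],[0,0,0,0,0,0,255]]]'
python3 - <<'E'
from h import *
s=sensors.read_state();print(s["eef_pos"],s["contact_force"],s["finger_gap"]*88)
for n,b in(("top",(182,334,130,226)),("side",(150,300,130,295))):
    c=optics.capture(n); cv2.imwrite(f"pics/{n}4_raw.png",c["image"][:,:,::-1]); im=c["image"][b[2]:b[3],b[0]:b[1]]
    cv2.imwrite(f"pics/{n}4.png",cv2.resize(im[:,:,::-1],None,fx=3.6,fy=3.6,interpolation=cv2.INTER_CUBIC))
E
```

```text
clock: 7.05
eef_pos: [561.4, -11.6, 104.4]
orientation: [0.009, 3.141, -0.006]
contact_force: [-0.1, -3.1, 6.9]
finger_gap: 0.314
[561.40751232 -11.60793426 104.37604991] [-0.14209226 -3.07544351  6.85727989] 27.65515943089658
```

View pics/side4.png

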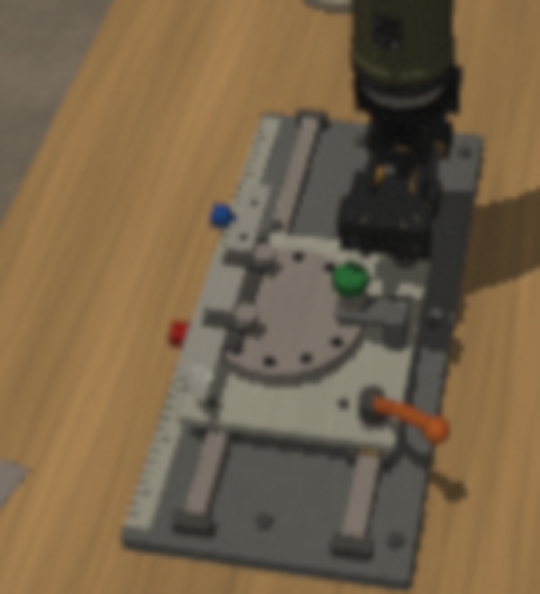

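View pics/top4.png

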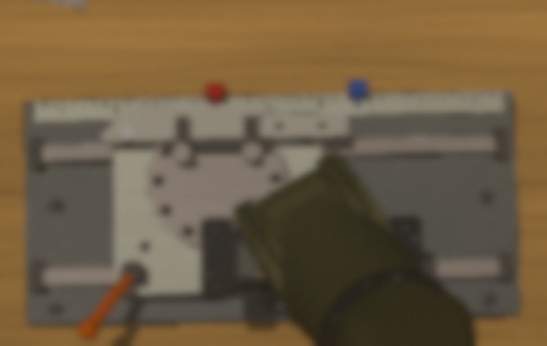

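```bash
cat > m.py <<'E'
from h import *
import sys
np.set_printoptions(precision=2,suppress=True)
C=optics.capture
def knob(im,s):
    p=im[150:260,220:275].astype(float); w=p[...,1]-np.maximum(p[...,0],p[...,2])-20; w[w<0]=0   # bgr/rgb symmetric
    ys,xs=np.mgrid[150:260,220:275]; u,v=(w*xs).sum()/w.sum(),(w*ys).sum()/w.sum(); return plane(s,u,v,124)[:2]
def edgel(g,c):
    o=[]
    for r in range(176,198,2):
        x0,x1=(EDGE-7,EDGE+7); d=np.diff(g[r,x0:x1+1]); d[d<0.35*d.max()]=0; x=x0+.5+(d*np.arange(len(d))).sum()/d.sum()
        o.append(plane(c,x,r,56)[1])
    return np.median(o)
s=C("side");t=C("top")
for f in sys.argv[1:]:
    a=cv2.imread(f"pics/side{f}_raw.png");b=cv2.imread(f"pics/top{f}_raw.png").astype(float).mean(2)
    EDGE=226 if f in"03" else 213
    print(f,"knob",knob(a,s),"left edge y",edgel(b,t))
E
python3 m.py 0 3 4; python3 -c "
from rig import sensors;print(sensors.read_state()['eef_pos'])"
```

```text
0 knob [589.37  28.38] left edge y 127.08412948506871
3 knob [589.33  28.38] left edge y 127.1280287836717
4 knob [589.46  75.2 ] left edge y 170.99393005529177
[561.41548536 -11.6264321  104.37928582]
```

```bash
python3 -m handwheel '[[[0,0.002,0,0,0,0,255],[0,0.0015,0,0,0,0,255],[0,0,0,0,0,0,255],[0,0,0,0,0,0,255]]]'; python3 -c "
from rig import sensors;print(sensors.read_state()['eef_pos'])"
python3 - <<'E'
from h import *
for n,b in(("top",(200,300,140,190)),("side",(180,250,200,260))):
    c=optics.capture(n); cv2.imwrite(f"pics/{n}5_raw.png",c["image"][:,:,::-1]); im=c["image"][b[2]:b[3],b[0]:b[1]]
    cv2.imwrite(f"pics/{n}5.png",cv2.resize(im[:,:,::-1],None,fx=7,fy=7,interpolation=cv2.INTER_CUBIC))
E
python3 m.py 0 4 5
```

```text
clock: 7.65
eef_pos: [561.4, -9.0, 104.4]
orientation: [0.01, 3.141, -0.007]
contact_force: [-0.5, -5.3, 6.1]
finger_gap: 0.322
[561.41368753  -8.9502764  104.38123981]
0 knob [589.37  28.38] left edge y 127.08412948506871
4 knob [589.46  75.2 ] left edge y 170.99393005529177
5 knob [589.6   77.55] left edge y 175.16380124962373
```

View pics/side5.png

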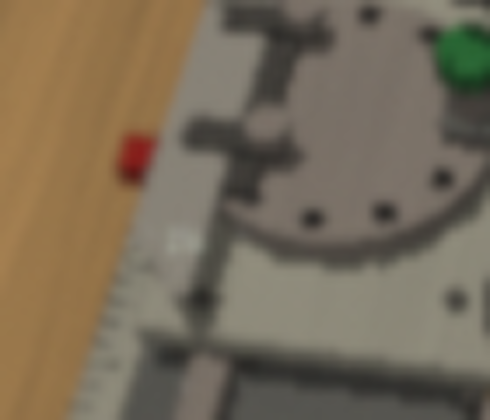

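View pics/top5.png

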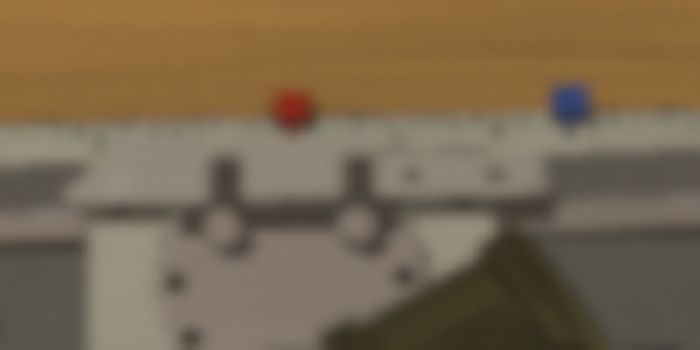

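```bash
python3 - <<'E'
from h import *
np.set_printoptions(precision=1,suppress=True)
t=optics.capture("top");s=optics.capture("side")
T=lambda x,y:((x+.5)/7-.5+200,(y+.5)/7-.5+140)
S=lambda x,y:((x+.5)/7-.5+180,(y+.5)/7-.5+200)
for z in(22,30):print("red",plane(t,*T(292.5,107),z),"blue",plane(t,*T(571,102),z))
for z in(95,105):print("discs",plane(t,*T(225.5,228),z),plane(t,*T(361.5,225),z))
print("holes z78",plane(t,*T(176,282),78),plane(t,*T(405,275),78))
T0=lambda x,y:((x+.5)/5-.5+182,(y+.5)/5-.5+148)
print("holes0",plane(t,*T0(285,160),78),plane(t,*T0(450,156),78),plane(t,*T0(298,200),78),plane(t,*T0(439,196),78),plane(t,*T0(328,230),78),plane(t,*T0(411,228),78))
print("discs0 z100",plane(t,*T0(320,118),100),plane(t,*T0(420,118),100))
print("red0",plane(t,*T0(298.5,38),26),"knob0",plane(t,*T0(368,232),124))
for z in (22,30): print("red side",plane(s,*S(136,158),z))
E
```

```text
red [738.3  75.2  22. ] blue [738.4 -64.5  22. ]
red [736.8  74.9  30. ] blue [736.9 -64.1  30. ]
discs [667.  104.4  95. ] [667.3  39.8  95. ]
discs [665.6 103.6 105. ] [665.8  39.5 105. ]
holes z78 [643.8 129.6  78. ] [645.2  19.7  78. ]
holes0 [643.8  82.9  78. ] [644.6 -27.8  78. ] [616.7  74.5  78. ] [617.7 -20.   78. ] [596.1  54.7  78. ] [596.5  -0.8  78. ]
discs0 z100 [668.6  58.2 100. ] [667.4  -7.9 100. ]
red0 [736.4  75.3  26. ] knob0 [590.1  27.3 124. ]
red side [739.3  72.6  22. ]
red side [736.6  78.6  30. ]
```

```bash
python3 -m handwheel '[[[0,-0.002,0,0,0,0,255],[0,-0.002,0,0,0,0,255],[0,0,0,0,0,0,255],[0,0,0,0,0,0,255]]]' 
python3 -m handwheel '[[[0,0,0,0,0,0,80],[0,0,0,0,0,0,80],[0,0,0,0,0,0,80],[0,0,-0.03,0,0,0,80],[0,0,-0.045,0,0,0,80],[0.016,0.034,0,0,0,0,255],[0.016,0.034,0,0,0,0,255],[0.016,0.034,0,0,0,0,255],[0.016,0.034,0,0,0,0,255],[0.016,0.034,0,0,0,0,255],[0.016,0.034,0,0,0,0,255],[0,0,0,0,0,0,255],[0,0,0,0,0,0,255],[0,0,0,0,0,0,255]]]'
python3 - <<'E'
from h import *
for n,b in(("top",(182,334,130,226)),("side",(150,300,130,295))):
    c=optics.capture(n); cv2.imwrite(f"pics/{n}6_raw.png",c["image"][:,:,::-1]); im=c["image"][b[2]:b[3],b[0]:b[1]]
    cv2.imwrite(f"pics/{n}6.png",cv2.resize(im[:,:,::-1],None,fx=3.6,fy=3.6,interpolation=cv2.INTER_CUBIC))
E
python3 m.py 5 6
```

```text
clock: 8.35
eef_pos: [561.4, -9.0, 104.4]
orientation: [0.005, 3.141, 0.001]
contact_force: [-1.4, 1.6, 6.0]
finger_gap: 0.324
clock: 9.75
eef_pos: [466.5, 193.0, 178.5]
orientation: [-0.009, -3.142, 0.002]
contact_force: [0.8, -0.5, -0.7]
finger_gap: 0.006
5 knob [589.6   77.55] left edge y 175.16380124962373
6 knob [589.13  76.01] left edge y 175.1283762383083
```

View pics/side6.png

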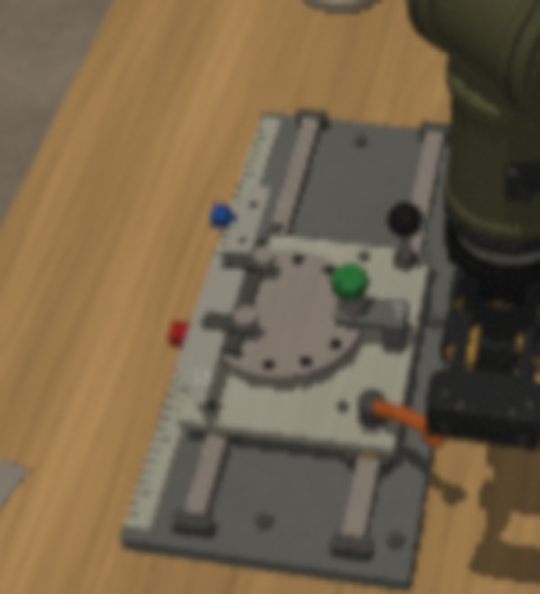

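View pics/top6.png

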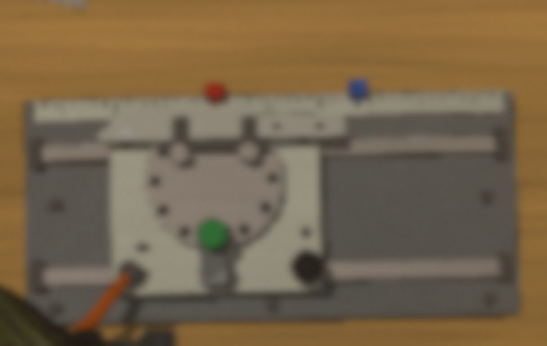

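```bash
python3 - <<'E'
from h import *
np.set_printoptions(precision=1,suppress=True)
t=optics.capture("top")
T=lambda x,y:((x+.5)/3.6-.5+182,(y+.5)/3.6-.5+130)
for a,b in(((154,181),(273,178)),((163,210),(265,207)),((185,232),(244,230))):
    p,q=plane(t,*T(*a),78),plane(t,*T(*b),78); print((p+q)/2,p-q)
p,q=plane(t,*T(109,220),56),plane(t,*T(322,215),56);print("edges",p,q,(p+q)/2)
g=t["image"].astype(float).mean(2)
for r in range(176,200,4):
    def e(x0,x1,sg):
        d=np.diff(g[r,x0:x1+1])*sg; d[d<.35*d.max()]=0; return x0+.5+(d*np.arange(len(d))).sum()/d.sum()
    a,b=plane(t,e(206,219,1),r,56),plane(t,e(264,277,-1),r,56);print(a,b,(a[1]+b[1])/2)
print("red",plane(t,*T(215.5,92),25),"knob",plane(t,*T(212,235),124), "ball",plane(t,*T(307,267),108))
E
```

```text
[644.   75.1  78. ] [ -0.8 111.1   0. ]
[616.8  75.   78. ] [-1.1 95.   0. ]
[595.8  74.7  78. ] [-0.9 54.9  0. ]
edges [610.  175.6  56. ] [611.3 -26.   56. ] [610.6  74.8  56. ]
[660.7 174.   56. ] [657.1 -23.4  56. ] 75.33046414689515
[646.9 175.   56. ] [643.3 -24.1  56. ] 75.46947040952116
[633.2 175.3  56. ] [629.6 -23.8  56. ] 75.71182732562545
[619.4 175.2  56. ] [615.9 -23.9  56. ] 75.69361519666452
[605.7 175.2  56. ] [602.3 -23.6  56. ] 75.83830621828456
[592.  173.8  56. ] [588.6 -24.   56. ] 74.92168676829723
red [736.6  74.6  25. ] knob [588.   74.8 124. ] ball [558.8 -10.2 108. ]
```

```bash
python3 -m handwheel '[[[0,0,0.035,0,0,0,255],[0,0,0.025,0,0,0,255],[0,0,0.008,0,0,0,255],[0,0,0,0,0,0,255],[-0.0055,0,0,0,0,0,255],[-0.0055,0.001,0,0,0,0,255],[-0.0055,0.001,0,0,0,0,255],[-0.0055,0.001,0,0,0,0,255],[-0.004,0.003,0,0,0,0,255],[-0.004,0.003,0,0,0,0,255],[-0.004,0.003,0,0,0,0,255],[-0.004,0.003,0,0,0,0,255],[-0.004,0.003,0,0,0,0,255]]]' 
python3 -m handwheel '[[[-0.0055,0.0013,0,0,0,0,255],[-0.0055,0.0013,0,0,0,0,255],[-0.0055,0.0013,0,0,0,0,255],[-0.005,0.001,0,0,0,0,255],[-0.004,0.001,0,0,0,0,255],[-0.003,0.0,0,0,0,0,255],[0,0,0,0,0,0,255]]]'
```

```text
clock: 11.3
eef_pos: [504.7, 214.2, 110.5]
orientation: [-0.002, -3.136, -0.001]
contact_force: [-6.8, 2.3, -0.4]
finger_gap: 0.003
clock: 12.0
eef_pos: [535.5, 220.1, 110.8]
orientation: [-0.003, -3.14, -0.003]
contact_force: [-3.0, 2.7, 0.2]
finger_gap: 0.003
```

```bash
python3 -m handwheel '[[[-0.003,0,0,0,0,0,255],[-0.002,0,0,0,0,0,255],[0,0,0,0,0,0,255],[0,0,0,0,0,0,255]]]' 
python3 -m handwheel '[[[-0.002,0,0,0,0,0,255],[-0.002,0,0,0,0,0,255],[0,0,0,0,0,0,255],[0,0,0,0,0,0,255]]]'
```

```text
clock: 12.4
eef_pos: [539.8, 219.6, 110.8]
orientation: [-0.003, -3.139, -0.002]
contact_force: [-4.9, 2.0, 0.6]
finger_gap: 0.005
clock: 12.8
eef_pos: [540.3, 219.6, 110.6]
orientation: [-0.001, -3.133, 0.001]
contact_force: [-12.3, 3.3, 6.3]
finger_gap: 0.005
```

```bash
python3 -m handwheel '[[[0.02,0,0,0,0,0,255],[0.04,0,0,0,0,0,255],[0.03,0,-0.03,0,0,0,120],[0.02,0,-0.045,0,0,0,120],[0,0,0,0,0,0,120],[0,0,0,0,0,0,120]]]' 
python3 - <<'E'
from h import *
for n,b in(("top",(182,334,130,226)),("side",(150,300,130,295))):
    c=optics.capture(n); cv2.imwrite(f"pics/{n}7_raw.png",c["image"][:,:,::-1]); im=c["image"][b[2]:b[3],b[0]:b[1]]
    cv2.imwrite(f"pics/{n}7.png",cv2.resize(im[:,:,::-1],None,fx=3.6,fy=3.6,interpolation=cv2.INTER_CUBIC))
E
python3 m.py 5 6 7
```

```text
clock: 13.4
eef_pos: [437.0, 218.7, 186.9]
orientation: [0.006, 3.138, 0.002]
contact_force: [0.5, -0.9, 0.3]
finger_gap: 0.345
5 knob [589.6   77.55] left edge y 175.16380124962373
6 knob [589.13  76.01] left edge y 175.1283762383083
7 knob [589.1   76.02] left edge y 175.1271479864329
```

View pics/side7.png

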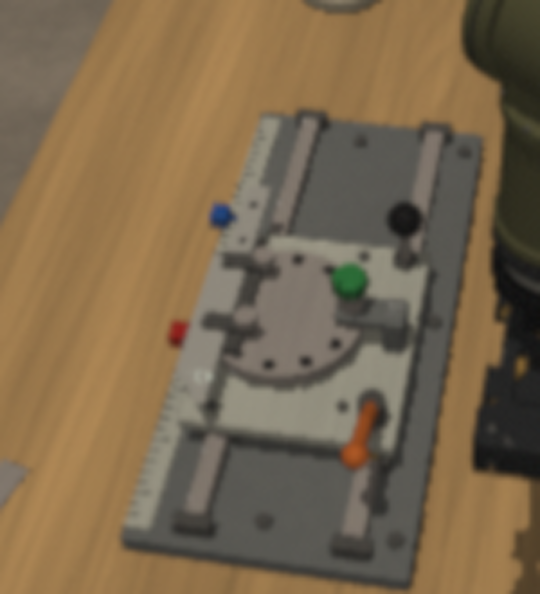

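View pics/top7.png

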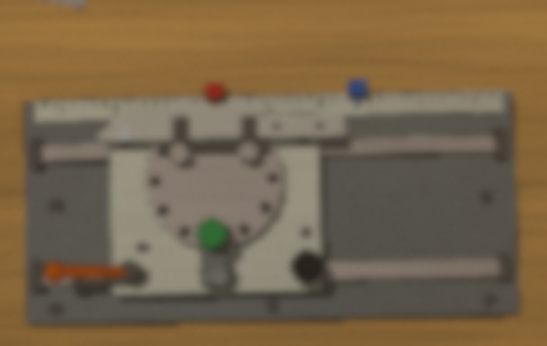

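Side and top views show the lever home along the rail, with its tip at (355,455) in the side crop. The carriage hasn't moved and the finger estimate is still abreast of red. Now to the knob.

```bash
python3 -m handwheel '[[[-0.0304,-0.0287,0,0,0,0,85],[-0.0304,-0.0287,0,0,0,0,85],[-0.0304,-0.0287,0,0,0,0,85],[-0.0304,-0.0287,0,0,0,0,85],[-0.0304,-0.0287,0,0,0,0,85],[0,0,0,0,0,0,85],[0,0,0,0,0,0,85],[0,0,0,0,0,0,85]]]' 
python3 - <<'E'
from h import *
print(sensors.read_state()["eef_pos"],R.from_rotvec(sensors.read_state()["orientation"]).as_matrix().round(3))
c=optics.capture("side"); b=(190,290,150,260);im=c["image"][b[2]:b[3],b[0]:b[1]]
cv2.imwrite("pics/side8.png",cv2.resize(im[:,:,::-1],None,fx=5,fy=5,interpolation=cv2.INTER_CUBIC))
E
```

```text
clock: 14.4
eef_pos: [586.0, 75.8, 184.9]
orientation: [-0.003, -3.139, -0.001]
contact_force: [-1.0, -0.1, 0.1]
finger_gap: 0.667
[585.96622445  75.83945103 184.8707598 ] [[-1.     0.002 -0.002]
 [ 0.002  1.     0.001]
 [ 0.002  0.001 -1.   ]]
```

View pics/side8.png

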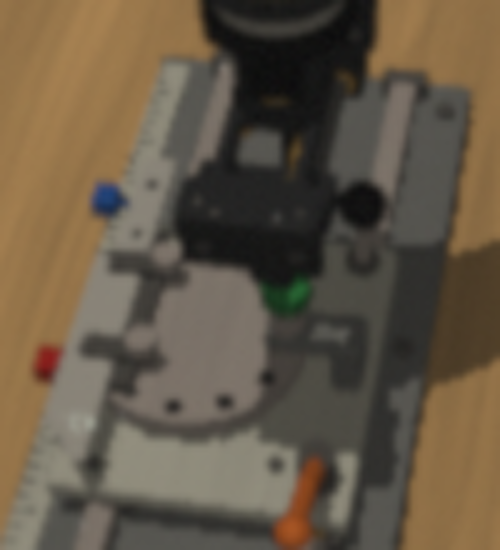

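```bash
python3 -m handwheel '[[[-0.0028,-0.0005,0.03,0,0,0,85],[0,0,0.022,0,0,0,85],[0,0,0.012,0,0,0,85],[0,0,0.0035,0,0,0,85],[0,0,0,0,0,0,85],[0,0,0,0,0,0,255],[0,0,0,0,0,0,255],[0,0,0,0,0,0,255],[0,0,0,0,0,0,255],[0,0,0,0,0,0,255]]]' 45
python3 - <<'E'
from rig import sensors
s=sensors.read_state();print(s["eef_pos"],s["contact_force"],s["finger_gap"]*88)
E
```

```text
clock: 15.45
eef_pos: [590.2, 76.0, 118.8]
orientation: [0.004, 3.14, 0.004]
contact_force: [0.5, 3.7, 1.0]
finger_gap: 0.292
[590.24865299  76.01719175 118.78993968] [0.4946585  3.70001315 1.04149252] 25.718989066356627
```

```bash
python3 -m handwheel '[[[0,0,-0.002,0,0,0,255],[0,0,-0.002,0,0,0,255],[0,0,-0.002,0,0,0,255],[0,0,-0.002,0,0,0,255],[0,0,-0.002,0,0,0,255],[0,0,-0.002,0,0,0,255],[0,0,0,0,0,0,255],[0,0,0,0,0,0,255]]]' 
python3 -m handwheel '[[[0,0,-0.002,0,0,0,255],[0,0,-0.002,0,0,0,255],[0,0,0,0,0,0,255],[0,0,0,0,0,0,255],[0,0,0,0,0,0,255]]]'
```

```text
clock: 16.25
eef_pos: [590.2, 76.1, 129.3]
orientation: [0.004, 3.141, 0.005]
contact_force: [2.8, 5.2, -11.4]
finger_gap: 0.291
clock: 16.75
eef_pos: [590.2, 76.0, 133.0]
orientation: [0.004, 3.141, 0.005]
contact_force: [3.3, 5.9, -12.3]
finger_gap: 0.291
```

```bash
python3 -m handwheel '[[[0,0,-0.001,0,0,0,255],[0,0,-0.001,0,0,0,255],[0,0,0,0,0,0,255],[0,0,0,0,0,0,255]]]' 
python3 -m handwheel '[[[0,0,-0.001,0,0,0,255],[0,0,-0.001,0,0,0,255],[0,0,0,0,0,0,255],[0,0,0,0,0,0,255]]]' 
python3 - <<'E'
from h import *
for n,b in(("top",(182,334,130,226)),("side",(190,290,150,260))):
    c=optics.capture(n); im=c["image"][b[2]:b[3],b[0]:b[1]]
    cv2.imwrite(f"pics/{n}9.png",cv2.resize(im[:,:,::-1],None,fx=5,fy=5,interpolation=cv2.INTER_CUBIC))
s=sensors.read_state();print(s["eef_pos"],s["contact_force"],s["moment"],s["finger_gap"]*88)
E
```

```text
clock: 17.15
eef_pos: [590.2, 76.0, 134.9]
orientation: [0.004, 3.141, 0.005]
contact_force: [3.3, 4.8, -12.2]
finger_gap: 0.297
clock: 17.55
eef_pos: [590.1, 76.0, 135.1]
orientation: [-0.003, -3.141, -0.006]
contact_force: [7.5, 7.1, -25.7]
finger_gap: 0.293
[590.12044449  76.0104067  135.09031665] [  7.65005895   7.00884968 -26.50216433] [ 1.37034905 -1.56028016 -0.02379153] 25.37405724003616
```

View pics/side9.png

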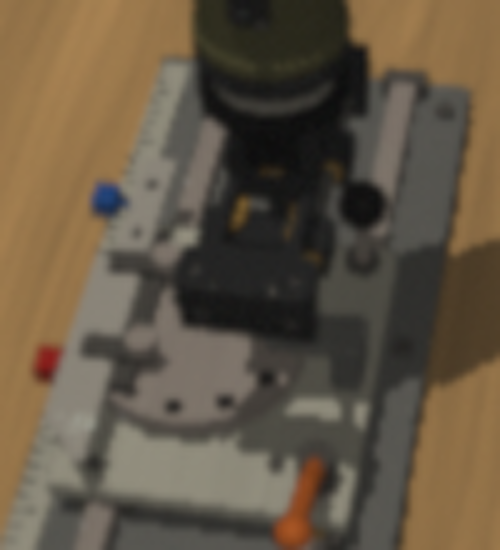

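View pics/top9.png

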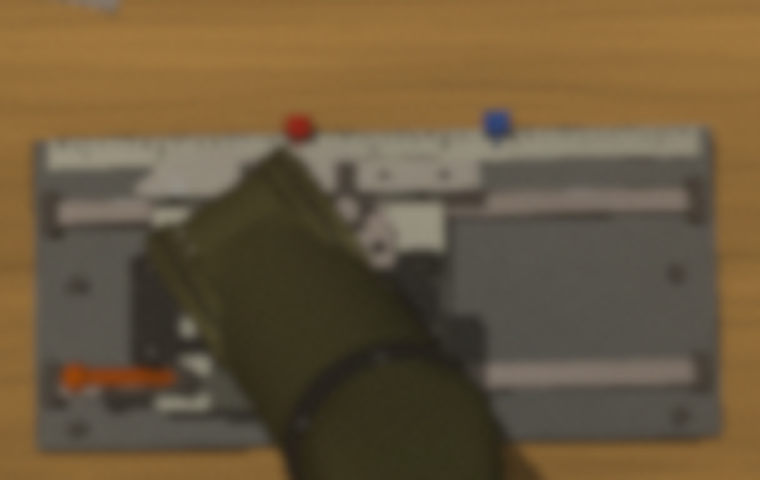

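```bash
python3 -m handwheel '[[[0,0,0.001,0,0,0,255],[0,0,0,0,0,0,255],[0,0,0,0,0,0,255],[0,0,0,0,0,0,255],[0,0,0,0,0,0,255]]]' 50
python3 -c "
from rig import order;print(order.close_job())"
```

```text
clock: 18.15
eef_pos: [590.1, 76.0, 135.0]
orientation: [-0.004, -3.141, -0.005]
contact_force: [6.5, 6.3, -18.8]
finger_gap: 0.288
the job is handed in; nothing more can be done
None
```

I did all the steps in order and handed the job in at about 18 s, still holding the green plunger fully up. No verdict was reported, so everything below comes from my own checks.

- **Lever opened:** I swung it to roughly 0.9 rad, judged from the pictures.
- **Carriage at the red pointer:** I slid it about 48 mm toward +y. The carriage middle then measured 74.7 to 75.8 mm in y, and the red pointer 74.6 to 75.3 mm.
- **Locked:** I pushed the lever home until it hit its stop, where the force rose from 5 to 12 N with almost no further movement. The pictures show it lying along the rail, and the carriage had not moved.
- **Plunger up:** I gripped the knob and raised it 16.2 mm, up to its stop. At the stop the pull rose from 12 to 26 N, so I eased it to about 19 N with a 50 N grip.

**Less certain:**
- **Brass finger:** it was hidden under the knife blank in both views. I took its place from the carriage plate edges and the index holes. One side-camera reading of the red pointer varied from 72.6 to 78.6 mm, depending on the height assumed.
- **Carriage middle:** the push ball suggested it was 1 to 3 mm closer to -y than the edges and holes did. I went with the edges and holes.
- **Swivel table and loose things:** I checked these only by eye, or by where the arm had been. I saw no disturbance. The arm hid part of the table at the end, and I did not measure the loose things again.

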